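Load a slide holder under the spring clip of a stage

TASK

Load the slide holder into the small metal stage: with one fingertip press the long bar of the spring clip down so that its clamping foot rises, and while you keep it down push the holder with the other fingertip, by its raised lip, along the channel under the foot until it is fully home against the end stop. Then let go, so that the clip clamps the holder. Only press and push: do not lift or tip the holder, do not let the clip come down before the holder is home, and leave the other things on the bench where they are.

Things in the scene. Friction and masses are not known exactly. Their poses are not given: they have to be found in the camera images.
- stage: Aluminium stage fixed to the bench. Origin on the bench under the channel; x along the channel to the end stop, y to the clip's side, z up. Base plate x -95..85, y -33..52 mm; its top (deck) is 12 mm above the bench. Two rails 5 mm above the deck leave a channel 41.5 mm wide (y -20.75..20.75) from x = -75 to 68; behind that the deck is open.
- stop_face (a point): middle of the end stop's face, 3 mm above the deck (stage frame 70, 0, 15 mm), axes as the stage; the stop rises 10 mm above the deck. The holder's front end must come to it.
- clip (a joint): Tilt of the steel spring clip, rad; it rocks on a rod along stage x at y = 32, z = 20 mm. 0 = at rest, shut; grows as the press bar goes down. 0.20: foot just touches the top of a holder beneath; above 0.27: foot clears it by 1.5 mm; 0.46: mechanical stop. About 2 N on the bar to begin, 4 N at the stop; springs shut when let go.
- clip_foot (a point): On the clip: middle of the underside of the clamping foot, a rod 6 mm thick and 22 mm long at stage x 36..58, y 7..13 mm. At rest it is 1.5 mm above the deck, so that it blocks the holder.
- press_bar (a point): On the clip: middle of the top of its press bar, a sloping flat strip 115 mm long (stage x -87..27 mm), 18 mm wide (stage y 57..75), 3 mm thick. Its middle is at stage x -30, y 66 mm, 30 mm above the bench at rest; it sinks to 21 mm at clip 0.27, 17 mm at 0.37, 14 mm at the stop, at nearly the same y. A fingertip can slide along it while pressing.
- holder: Loose grey plastic slide holder, a flat plate 64 x 40 x 6 mm (x, y, z), 60 g, with a glass slide in its top, lying on the deck in the channel short of the foot. Origin at the centre of its underside; its x axis points to the end stop like the stage's. It slides easily. Fully home its origin is at stage x = 38 mm.
- holder_front (a point): middle of the holder's front end face, 3 mm above its underside (at the end stop's face when home); starts 12 to 28 mm along the stage's x, short of the foot
- holder_lip (a point): Middle of the rear face of the holder's lip, 10 mm above its underside, where it is pushed. The lip spans the 40 mm width, is 6 mm thick, rises 14 mm above the deck: a fingertip at the pressed bar's height (14 to 21 mm above the bench) meets it while the other stays on the bar. Lip middle to bar middle: 66 mm across the stage (y).
- petri_dish_1: bystander: closed round dish, 56 mm across, 13 mm high, on the bench beside the clip's side of the stage
- petri_dish_2: bystander: closed round dish, 56 mm across, 13 mm high, on the bench on the other side of the stage
- screw_jar: bystander: small jar with a lid, 47 mm across, 58 mm high, beyond the stage
- tweezers: bystander: tweezers, 133 mm long, 9 mm high, lying beyond the stage
- marker_black: bystander: marker pen, 133 mm long, 14 mm high, lying on the bench beside the stage
- tip_box: bystander: pipette tip box, 66x118x65 mm, on the bench farther to the left
Not all that is in view belongs to the job. Of the things that look like the stage, the larger one is meant. What is shaped like the holder but black is not meant.

How it is judged:
By the outcome, as a careful person would: the job done as asked, in the order asked, and still so for the second after the job is handed in, with the robot touching nothing.
It also fails if it takes over 45 s, if anything falls off the work surface, if the arm or the gripper's body presses on something with over 40 N, if the wrist force passes 120 N, or if a joint passes its speed limit or range.

ROBOT

A 6-joint arm with a two-finger parallel gripper is mounted at the origin on a cart in front of the work surface, level with it; the furniture and walls round the work are solid. World frame = base frame: x ahead of the robot, y to its left, z up, the work surface at z = 0. Lengths are in mm, angles in rad, forces in N, time in s.
With the tool pointing down it reaches from about 375 to 825 mm from the base axis. Payload 5.5 kg.
Tool frame: the origin (TCP) lies at the centre of the arm's flange, where the gripper is bolted on; the fingertips stand 173 mm ahead of it and the grasp point (between the pads) lies 155 mm ahead of it; z points along the fingers, y is the direction in which the jaws open and shut (so a half turn about z gives the same grasp; the last joint's range is limited). The gripper opens to 85 mm and grips with 20 to 120 N. Pads are 22 mm wide; open, the fingers measure 114 mm over their backs; the gripper's body (76 mm by 85 mm) begins 54 mm behind the grasp point. The pads swing forward as they close: fully open they stand 13 mm farther back than shut.
Start: joints at [-1.23, 0.314, -0.047, 1.21, 0, 1.571], TCP at [200.541, -565.49, 404.699] pointing down, gripper open.
Joint ranges: [-2.67, 2.67], [-0.69, 1.73], [-1.03, 1.25], [-2.08, 2.16], [-1.42, 1.45], [-3.14, 3.14]. Speed limits (rad/s): [2.39, 2.39, 3.01, 3.14, 3.14, 3.14].

INTERFACE

Orientations are given as [roll, pitch, yaw] about the fixed x, y, z axes, in that order (R = Rz(yaw) Ry(pitch) Rx(roll)).
In Python, from bench import arm gives the robot as it stands.
- The arm moves only by the tool drive_tool, never from a script. Its argument "commands" is a list that holds one entry, the list of rows, each a list of 7 numbers: the closure, from 0 (fully open) to 1 (shut), then the shift along the tool's x, y, z in mm, then the turn, a rotation vector about the tool's x, y, z in rad. In form: [[[grip, tx, ty, tz, rx, ry, rz], ...]]. A call has exactly 5 rows; each row is the pose to reach, as a shift and turn from the pose commanded when the call began, along the tool's axes at that moment; what a row does not reach only later rows make up. A row lasts 1/12 s, in which the tool goes at most 41.7 mm and 7.16 degrees, less where a joint would pass 70% of its speed; a pose out of reach is approached as far as the arm can. A call with a gripper value outside its range is refused whole. The fingers move at their own pace and stop on an object; "force" is the grip in N (left out, the last holds). Time passes only in rows, so rows that repeat a pose let the fingers close, or fill a call up. It gives the time, the measured TCP pose, the force and the opening at its end, in the units of the state.
- arm.observe(): the state, without advancing time (a new reading comes with each control period).
- arm.grab_frame(name): name is "scene" or "top"; returns the picture (420x560x3 uint8, red, green, blue); there is no depth.
- arm.calibration(name): a dict with "fx", "fy", "cx", "cy" (pixels), "k1" (the pictures are not rectified: a ray, as slopes to the right and down, at radius r is drawn at 1 + k1 r^2 times it, then the intrinsics apply), "world_to_cam" (4x4, takes a point from world to camera coordinates). Camera axes: x right, y down, z forward; pixel columns grow to the right and rows downward; lengths in mm; the calibration is good to about 2 mm. A picture is of the moment at which its call begins. calibration takes no time and is no camera call.
- arm.sign_off(): hands the job in, once; it reports no verdict.
Trained networks look in the newest picture that a camera, given by its name, has taken for a name from the list of things; names that differ only in an ending like _2 or _b are one class to them, and where a whole thing is asked for, a point or a joint stands for the part that bears it (a point fixed in the world has none). Each returns a list of dicts, best first, with "confidence" (0 to 1); they miss things now and then, are a little off and sometimes report something else, mostly with a low value. They report only what shows in the picture. A call takes as long as a camera call. They do not tell look-alikes from the thing itself.
- arm.find_in(label, camera): "point" ([x, y, z] in mm, in the coordinates of the camera as it stood for that picture, good to about 4 mm: the middle of the surface that is visible of it).
- arm.masks_of(label, camera): "mask" (420x560 bool, what is visible of it).
The state is a dict: "t": time; "joint_pos": joint angles; "dq": joint speeds; "joint_efforts": joint torques, N m; "tcp_pos": TCP position; "orientation": TCP orientation; "ft_force": force on the tool from outside, world axes, zero at the start; "torque": the same for the moment, N m; "width": finger opening in mm.
Only numpy, scipy, OpenCV 4.12 (cv2) and the standard library are available. Lean on these libraries where they do the work, as an engineer would, in place of code of your own. Each camera call takes 0.05 s, during which the arm holds its last target. There are 200 camera calls.

## Working session

There is one attempt and no reset: what is moved stays moved. The work goes in short steps, Python scripts to look and compute and a tool call to move; the robot and the scene stay as the last step left them, time stands still between calls to the robot, and variables do not carry over. Pictures are saved under pics/ and viewed, about 8 in all and at most 12, crops included, and the job is handed in when it is done.

Besides the shell and the picture viewer there is one more tool, called after "Request:" as name(argument=value, ...) on one line, values as JSON. drive_tool: Moves the arm, as the interface text tells. Its arguments: {"type":"object","properties":{"commands":{"type":"array"},"force":{"type":"number"}},"required":["commands"]}

```bash
mkdir -p pics; ls; python3 - <<'E'
from bench import arm
import cv2,numpy as np
print(arm.observe())
for n in("scene","top"):
    cv2.imwrite(f"pics/{n}0.png",arm.grab_frame(n)[:,:,::-1])
    c=arm.calibration(n);print(n,{k:np.round(v,3).tolist() for k,v in c.items()})
    W=np.linalg.inv(np.array(c["world_to_cam"]))
    for l in("stage","clip","clip_foot","press_bar","holder","holder_lip","petri_dish_1","marker_black"):
        for d in arm.find_in(l,n)[:3]:
            p=W@np.r_[d["point"],1];print(l,round(d["confidence"],2),p[:3].round(0))
E
```

```text
pics
{'t': 0.0, 'joint_pos': array([-1.22997742e+00,  3.14275605e-01, -4.80354768e-02,  1.21019572e+00,
        2.48003634e-05,  1.57077988e+00]), 'dq': array([ 0.00023697,  0.00114468, -0.00010965, -0.00011516, -0.00154529,
       -0.00132455]), 'joint_efforts': array([ 7.75153549e-04, -5.39590859e+01,  3.39747441e+01,  1.92714308e-02,
        1.03692171e-04, -9.34960269e-06]), 'tcp_pos': array([ 200.4722885 , -565.24271934,  403.82369687]), 'orientation': array([-3.13988218e+00, -2.48284565e-05,  3.40835305e-01]), 'ft_force': array([-0.10926737, -0.39545417, -0.02484829]), 'torque': array([ 0.02709036, -0.00954135, -0.02189353]), 'width': 85.57184739757759}
scene {'fx': 453.267, 'fy': 453.267, 'cx': 288.315, 'cy': 212.566, 'k1': -0.078, 'world_to_cam': [[-0.545, -0.838, -0.016, 355.581], [-0.563, 0.38, -0.734, 345.134], [0.622, -0.391, -0.679, 543.203], [0.0, 0.0, 0.0, 1.0]]}
stage 0.74 [605.  30.  11.]
stage 0.64 [409.  74.   6.]
stage 0.55 [647. 133.  12.]
clip 0.97 [607.  56.  31.]
clip 0.79 [405. 101.  18.]
clip_foot 0.84 [409. 101.  20.]
clip_foot 0.6 [611.  59.  23.]
press_ba
[... 408 characters left out ...]
_to_cam': [[-0.02, -1.0, 0.005, 53.938], [-0.986, 0.019, -0.167, 568.05], [0.167, -0.008, -0.986, 1069.887], [0.0, 0.0, 0.0, 1.0]]}
stage 0.94 [621.  25.  10.]
stage 0.68 [415.  78.   8.]
clip 0.76 [411. 103.  14.]
clip 0.68 [611.  55.  21.]
clip 0.29 [621.  25.  11.]
clip_foot 0.7 [412.  99.  19.]
clip_foot 0.64 [614.  57.  28.]
clip_foot 0.35 [624.  27.   9.]
press_bar 0.89 [614.  57.  24.]
press_bar 0.55 [410. 104.  18.]
holder 0.89 [ 383. -135.    1.]
holder 0.59 [616.   3.  15.]
holder_lip 0.85 [ 380. -139.    6.]
holder_lip 0.59 [609.   5.  17.]
petri_dish_1 0.89 [648. 138.   9.]
petri_dish_1 0.66 [616.  56.  29.]
petri_dish_1 0.58 [596. -87.  12.]
marker_black 0.51 [ 538. -145.   10.]
```

```bash
python3 - <<'E'
import cv2
a=cv2.imread("pics/top0.png");b=cv2.imread("pics/scene0.png")
cv2.imwrite("pics/top1.png",cv2.resize(a[130:330,150:400],None,fx=3,fy=3,interpolation=cv2.INTER_CUBIC))
E
```

```text
(no output)
```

View pics/top1.png

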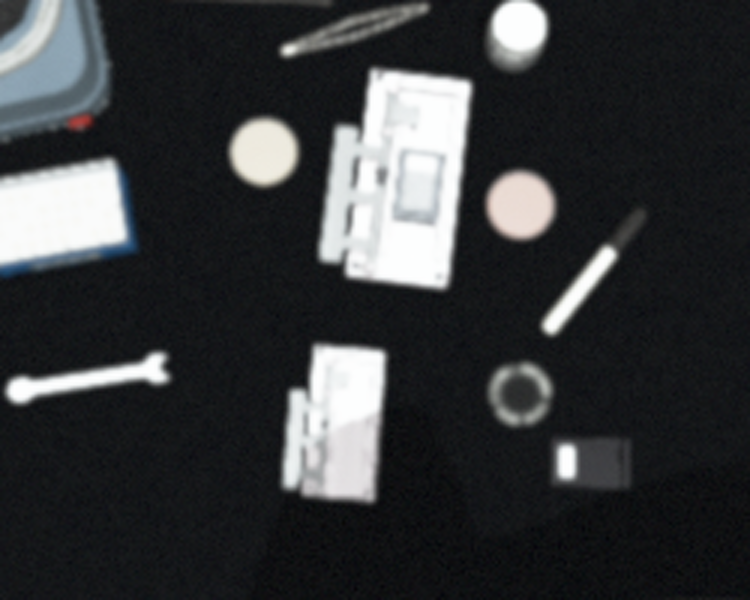

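View pics/scene0.png

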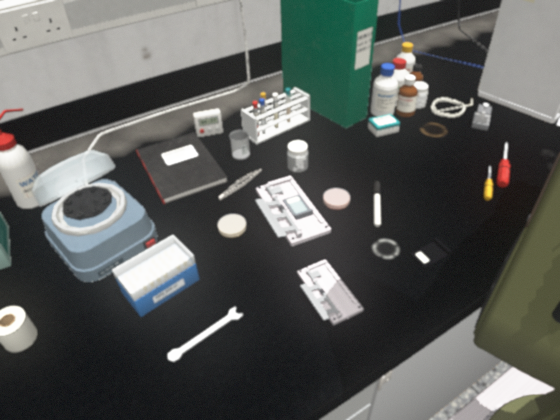

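The top crop shows the larger stage. Its base plate corners are at crop px (373,68), (471,80), (447,288) and (346,278). The bar is on the left, and the grey holder, with its slide, is in the channel. The scene view agrees, so next I fit the pose.

```bash
cat > h.py <<'E'
import numpy as np,cv2
from bench import arm
def proj(n,P):
    c=arm.calibration(n);T=np.array(c["world_to_cam"]);p=np.asarray(P,float)@T[:3,:3].T+T[:3,3]
    s=p[:,:2]/p[:,2:];s=s*(1+c["k1"]*(s**2).sum(1,keepdims=True))
    return s*[c["fx"],c["fy"]]+[c["cx"],c["cy"]]
def s2w(q,P):
    P=np.atleast_2d(np.asarray(P,float));c,s=np.cos(q[2]),np.sin(q[2])
    return np.c_[q[0]+c*P[:,0]-s*P[:,1],q[1]+s*P[:,0]+c*P[:,1],P[:,2]]
BASE=[[85,52,12],[85,-33,12],[-95,-33,12],[-95,52,12]]
BAR=[[27,75,30],[27,57,30],[-87,57,30],[-87,75,30]]
def hold(f): return [[f,20,18],[f,-20,18],[f-64,-20,18],[f-64,20,18]]
def draw(n,img,q,f,box,k,out):
    x0,y0,x1,y1=box;im=cv2.resize(img[y0:y1,x0:x1],None,fx=k,fy=k,interpolation=cv2.INTER_CUBIC)
    for P,col in((BASE,(0,0,255)),(BAR,(0,160,0)),(hold(f),(255,0,0))):
        u=(proj(n,s2w(q,P))+.5-[x0,y0])*k
        cv2.polylines(im,[u.astype(int)],True,col,1)
    cv2.imwrite(out,im)
E
python3 - <<'E'
from h import *
from scipy.optimize import least_squares
u=np.array([[373,68],[471,80],[447,288],[346,278]])/3+[150,130]-.5
r=least_squares(lambda q:(proj("top",s2w(q,BASE))-u).ravel(),[610,10,-.1],x_scale=[1,1,.01])
q=r.x;print(q,r.fun.round(1))
a=cv2.imread("pics/top0.png");b=cv2.imread("pics/scene0.png")
draw("top",a,q,20,(245,145,320,235),6,"pics/o1.png")
draw("scene",b,q,20,(245,165,345,255),5,"pics/o2.png")
x=cv2.imread("pics/o1.png");y=cv2.imread("pics/o2.png");H=max(len(x),len(y))
x=cv2.resize(x,(300,360)) if 0 else x
c=np.zeros((H,x.shape[1]+y.shape[1],3),np.uint8);c[:len(x),:x.shape[1]]=x;c[:len(y),x.shape[1]:]=y
print(c.shape);c=c[:600,:] ;cv2.imwrite("pics/o3.png",cv2.resize(c,(800,int(c.shape[0]*800/c.shape[1]))))
E
```

```text
[ 6.29048212e+02  2.52147396e-01 -1.40865229e-01] [-0.1  0.9 -0.3  0.7 -0.  -0.4  0.3 -1.1]
(540, 950, 3)
```

View pics/o3.png

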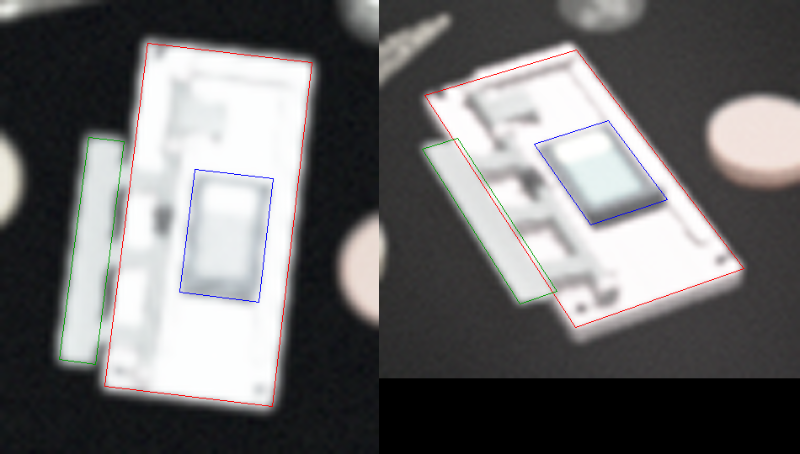

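The overlay matches both views: stage at (629, 0), yaw -0.141, and holder front at about x = 18–20. Target TCP is stage (-66, 33), which is world (568, 42).

Request:
drive_tool(commands=[[[0.39,30,-25,0,0,0,0.08],[0.39,61,-50,0,0,0,0.18],[0.39,91,-75,0,0,0,0.28],[0.39,122,-100,0,0,0,0.38],[0.39,152,-125,0,0,0,0.482]]], force=40)

```text
t: 1.32
tcp_pos: [302.5, -395.3, 404.8]
orientation: [3.141, -0.0, -0.147]
ft_force: [1.0, -0.8, 0.8]
width: 52.1
```

Request:
drive_tool(commands=[[[0.39,14,-33,0,0,0,0],[0.39,28,-66,0,0,0,0],[0.39,42,-99,0,0,0,0],[0.39,56,-132,0,0,0,0],[0.39,70,-165,0,0,0,0]]])

```text
t: 1.73
tcp_pos: [395.1, -241.7, 405.0]
orientation: [3.141, -0.001, -0.141]
ft_force: [0.8, 0.2, -0.7]
width: 51.8
```

Request:
drive_tool(commands=[[[0.39,14,-33,0,0,0,0],[0.39,28,-66,0,0,0,0],[0.39,42,-99,0,0,0,0],[0.39,56,-132,0,0,0,0],[0.39,70,-165,0,0,0,0]]])

```text
t: 2.15
tcp_pos: [487.7, -88.1, 405.0]
orientation: [3.141, -0.001, -0.141]
ft_force: [0.9, -0.4, 0.5]
width: 52.0
```

Request:
drive_tool(commands=[[[0.39,14,-33,0,0,0,0],[0.39,28,-66,20,0,0,0],[0.39,42,-99,50,0,0,0],[0.39,56,-130,75,0,0,0],[0.39,62,-142,100,0,0,0]]])

```text
t: 2.57
tcp_pos: [549.0, -47.2, 332.4]
orientation: [-3.115, -0.0, -0.092]
ft_force: [-0.1, -0.2, 0.4]
width: 52.1
```

Request:
drive_tool(commands=[[[0.39,0,0,25,0,0,0],[0.39,0,0,50,0,0,0],[0.39,0,0,70,0,0,0],[0.39,0,0,75,0,0,0],[0.39,0,0,75,0,0,0]]])

```text
t: 2.98
tcp_pos: [547.3, -47.0, 256.4]
orientation: [-3.114, 0.004, -0.093]
ft_force: [-0.7, -0.4, -0.1]
width: 52.1
```

```bash
python3 - <<'E'
from h import *
o=arm.observe();print(o["joint_pos"].round(3),o["tcp_pos"],o["orientation"],o["dq"].round(3))
E
```

```text
[-0.094  0.326 -0.386  0.862  0.028  3.141] [547.26230605 -46.95653992 256.43129312] [-3.11399012  0.00398842 -0.09253138] [-0.002 -0.03   0.046  0.027  0.     0.   ]
```

Joint 6 is at its limit, so I will use the half-turned grasp instead and rotate back the other way.

Request:
drive_tool(commands=[[[0.39,0,0,0,0,0,-0.12],[0.39,0,0,0,0,0,-0.24],[0.39,0,0,0,0,0,-0.36],[0.39,0,0,0,0,0,-0.48],[0.39,0,0,0,0,0,-0.6]]])

```text
t: 3.4
tcp_pos: [549.1, -47.2, 260.0]
orientation: [-3.12, -0.018, 0.513]
ft_force: [0.3, 0.2, 0.1]
width: 52.2
```

Request:
drive_tool(commands=[[[0.39,0,0,0,0,0,-0.12],[0.39,0,0,0,0,0,-0.24],[0.39,0,0,0,0,0,-0.36],[0.39,0,0,0,0,0,-0.48],[0.39,0,0,0,0,0,-0.6]]])

```text
t: 3.82
tcp_pos: [549.1, -47.2, 260.0]
orientation: [-3.134, -0.027, 1.113]
ft_force: [0.7, 0.2, -0.1]
width: 51.9
```

Request:
drive_tool(commands=[[[0.39,0,0,0,0,0,-0.12],[0.39,0,0,0,0,0,-0.24],[0.39,0,0,0,0,0,-0.36],[0.39,0,0,0,0,0,-0.48],[0.39,0,0,0,0,0,-0.6]]])

```text
t: 4.23
tcp_pos: [549.1, -47.2, 260.0]
orientation: [3.133, -0.026, 1.713]
ft_force: [-0.1, 0.5, -0.4]
width: 52.3
```

Request:
drive_tool(commands=[[[0.39,0,0,0,0,0,-0.12],[0.39,0,0,0,0,0,-0.24],[0.39,0,0,0,0,0,-0.36],[0.39,0,0,0,0,0,-0.48],[0.39,0,0,0,0,0,-0.6]]])

```text
t: 4.65
tcp_pos: [549.1, -47.2, 260.0]
orientation: [3.119, -0.017, 2.313]
ft_force: [-0.1, -0.4, 0.4]
width: 52.3
```

Request:
drive_tool(commands=[[[0.39,0,0,0,0,0,-0.12],[0.39,0,0,0,0,0,-0.24],[0.39,0,0,0,0,0,-0.36],[0.39,0,0,0,0,0,-0.48],[0.39,0,0,0,0,0,-0.6]]])

```text
t: 5.07
tcp_pos: [549.0, -47.2, 260.0]
orientation: [3.114, -0.001, 2.913]
ft_force: [-0.1, 0.1, -0.2]
width: 52.4
```

```bash
cat >> h.py <<'E'
from scipy.spatial.transform import Rotation as Ro
Q=[629.05,.25,-.1409]
def delta(xs,ys,z):
    o=arm.observe();R=Ro.from_euler("xyz",o["orientation"]);t=s2w(Q,[[xs,ys,z]])[0]
    G=Ro.from_euler("xyz",[np.pi,0,np.pi+Q[2]])
    print("shift",R.inv().apply(t-o["tcp_pos"]).round(1),"turn",(R.inv()*G).as_rotvec().round(4))
def where():
    o=arm.observe();d=o["tcp_pos"]-[Q[0],Q[1],0];c,s=np.cos(Q[2]),np.sin(Q[2])
    print("stage tcp",[round(v,1) for v in(c*d[0]+s*d[1],-s*d[0]+c*d[1],d[2])],o["orientation"].round(4),"F",o["ft_force"].round(1),"w",round(o["width"],1))
E
python3 -c "
from h import *
delta(-66,33,235)"
```

```text
shift [ 1.4 90.7 27.6] turn [ 0.0278 -0.0001 -0.0874]
```

Request:
drive_tool(commands=[[[0.39,0,25,3,0.014,0,-0.044],[0.39,0,50,8,0.028,0,-0.087],[0.39,1,75,18,0.028,0,-0.087],[0.39,1.4,90.7,27.6,0.028,0,-0.087],[0.39,1.4,90.7,27.6,0.028,0,-0.087]]])

```text
t: 5.48
tcp_pos: [568.7, 44.8, 233.3]
orientation: [3.141, -0.002, 2.998]
ft_force: [0.3, -1.4, 0.4]
width: 52.4
```

```bash
python3 - <<'E'
from h import *
where()
a=arm.grab_frame("top")[:,:,::-1];b=arm.grab_frame("scene")[:,:,::-1]
x=cv2.resize(a[140:250,235:330],None,fx=4,fy=4,interpolation=cv2.INTER_CUBIC)
y=cv2.resize(b[120:255,235:350],None,fx=3.26,fy=3.26,interpolation=cv2.INTER_CUBIC)
y=cv2.resize(y,(375,440));cv2.imwrite("pics/c1.png",np.hstack([x,y]))
E
```

```text
stage tcp [np.float64(-66.0), np.float64(35.6), np.float64(233.3)] [ 3.1405e+00 -2.2000e-03  2.9977e+00] F [ 0.3 -1.4  0.4] w 52.4
```

View pics/c1.png

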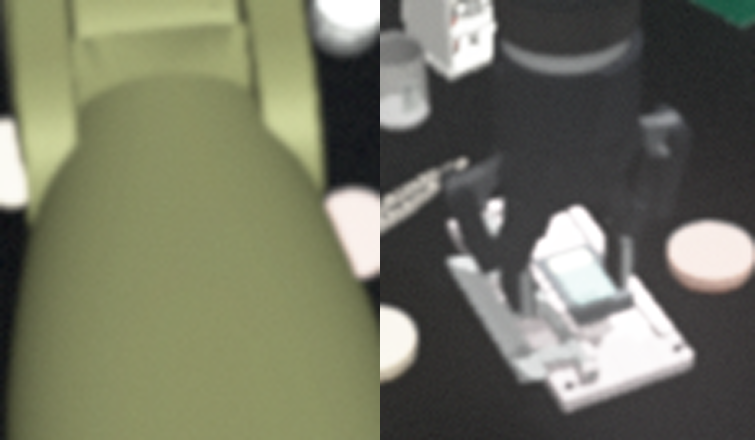

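Scene view: the left finger, tip near crop (525,315), is above the bar. The right finger, near (628,285), is above the channel behind the dark lip. I am descending.

Request:
drive_tool(commands=[[[0.39,3,0,10,0,0,0],[0.39,3,0,18,0,0,0],[0.39,3,0,25,0,0,0],[0.39,3,0,27,0,0,0],[0.39,3,0,27,0,0,0]]])

```text
t: 6.0
tcp_pos: [564.2, 42.1, 204.8]
orientation: [-3.141, -0.005, 2.994]
ft_force: [1.2, 0.4, -0.1]
width: 51.9
```

```bash
python3 - <<'E'
from h import *
where()
b=arm.grab_frame("scene")[:,:,::-1]
cv2.imwrite("pics/c2.png",cv2.resize(b[160:260,235:350],None,fx=6,fy=6,interpolation=cv2.INTER_CUBIC))
where()
# predicted pixels for tip centres at several tip z & lip
for nm,P in {"bar finger":[[-58,66,z] for z in(30,35,40,45)],"lip finger":[[-58,0,z] for z in(30,35,40,45)]}.items():
    print(nm,((proj("scene",s2w(Q,P))-[235,160])*6).round(0).tolist())
for f in(12,16,20,24,28): print(f,((proj("scene",s2w(Q,[[f-64,-20,26],[f-64,20,26],[f-64,-20,12]]))-[235,160])*6).round(0).tolist())
E
```

```text
stage tcp [np.float64(-70.1), np.float64(32.3), np.float64(204.8)] [-3.1407 -0.0052  2.9936] F [ 1.2  0.4 -0.1] w 51.9
stage tcp [np.float64(-69.8), np.float64(32.5), np.float64(205.3)] [-3.1409 -0.0045  2.9938] F [ 0.4  0.3 -0.2] w 52.0
bar finger [[246.0, 392.0], [246.0, 381.0], [245.0, 369.0], [245.0, 358.0]]
lip finger [[434.0, 330.0], [434.0, 318.0], [434.0, 307.0], [435.0, 295.0]]
12 [[480.0, 309.0], [370.0, 346.0], [479.0, 340.0]]
16 [[475.0, 301.0], [365.0, 338.0], [474.0, 333.0]]
20 [[469.0, 294.0], [359.0, 330.0], [468.0, 325.0]]
24 [[464.0, 287.0], [354.0, 323.0], [463.0, 318.0]]
28 [[458.0, 279.0], [349.0, 315.0], [457.0, 311.0]]
```

View pics/c2.png

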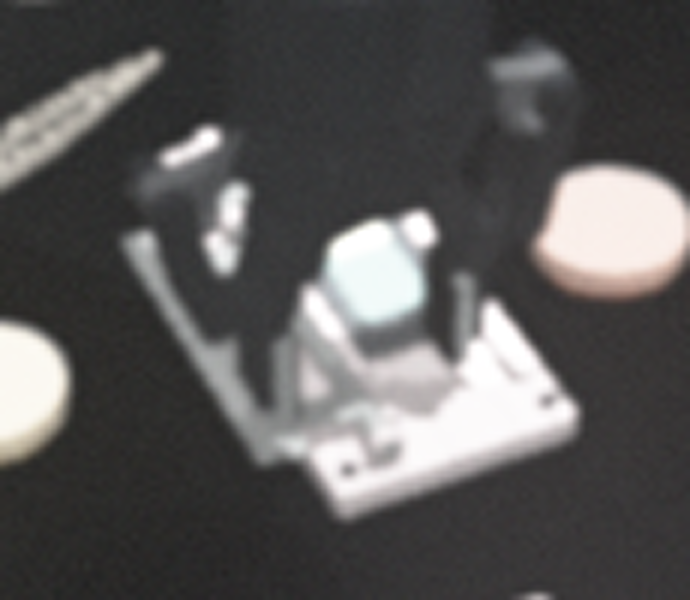

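Both tips appear where predicted: the right one near (460,365) and the left near (280,415), on the bar. The lip's left end near (365,335) puts the holder front at about 18 mm. Lowering onto the bar now.

Request:
drive_tool(commands=[[[0.39,0,0,2,0,0,0],[0.39,0,0,4,0,0,0],[0.39,0,0,6,0,0,0],[0.39,0,0,7,0,0,0],[0.39,0,0,7,0,0,0]]])

```text
t: 6.47
tcp_pos: [565.0, 42.8, 198.9]
orientation: [3.142, -0.003, 2.995]
ft_force: [-0.4, 0.4, 1.5]
width: 51.9
```

Request:
drive_tool(commands=[[[0.39,0,0,1,0,0,0],[0.39,0,0,2,0,0,0],[0.39,0,0,3,0,0,0],[0.39,0,0,4,0,0,0],[0.39,0,0,4,0,0,0]]])

```text
t: 6.88
tcp_pos: [564.9, 42.8, 194.8]
orientation: [-3.141, -0.003, 2.995]
ft_force: [0.2, 0.6, 1.2]
width: 52.2
```

Request:
drive_tool(commands=[[[0.39,0,0,1,0,0,0],[0.39,0,0,2,0,0,0],[0.39,0,0,3,0,0,0],[0.39,0,0,3,0,0,0],[0.39,0,0,3,0,0,0]]])

```text
t: 7.3
tcp_pos: [564.9, 42.8, 191.9]
orientation: [-3.142, -0.003, 2.995]
ft_force: [0.5, 2.1, 3.0]
width: 51.9
```

Request:
drive_tool(commands=[[[0.39,0,0,1,0,0,0],[0.39,0,0,2,0,0,0],[0.39,0,0,3,0,0,0],[0.39,0,0,4,0,0,0],[0.39,0,0,4,0,0,0]]])

```text
t: 7.72
tcp_pos: [564.9, 42.7, 187.7]
orientation: [-3.141, -0.003, 2.994]
ft_force: [1.5, 2.6, 3.7]
width: 52.5
```

```bash
python3 - <<'E'
from h import *
F=[]
for i in range(4):
    b=arm.grab_frame("scene")[:,:,::-1];F.append(arm.observe()["ft_force"])
where();print(np.mean(F,0).round(2))
cv2.imwrite("pics/c3.png",cv2.resize(b[160:260,235:350],None,fx=6,fy=6,interpolation=cv2.INTER_CUBIC))
for th in(0,.2,.27,.37,.46): # bar rear end corners
    y,z=34,10;c,s=np.cos(th),np.sin(th);Y=32+c*y+s*z;Z=20-s*y+c*z
    print(th,round(Y,1),round(Z,1),((proj("scene",s2w(Q,[[-87,Y,Z],[27,Y,Z]]))-[235,160])*6).round(0).tolist())
E
```

```text
stage tcp [np.float64(-69.5), np.float64(33.0), np.float64(187.9)] [-3.1414e+00 -3.1000e-03  2.9944e+00] F [1.3 3.2 3.8] w 52.3
[1.19 3.09 3.59]
0 66.0 30.0 [[284.0, 452.0], [144.0, 233.0]]
0.2 67.3 23.0 [[281.0, 469.0], [142.0, 249.0]]
0.27 67.4 20.6 [[281.0, 474.0], [142.0, 255.0]]
0.37 67.3 17.0 [[282.0, 482.0], [143.0, 263.0]]
0.46 66.9 13.9 [[283.0, 489.0], [145.0, 269.0]]
```

View pics/c3.png

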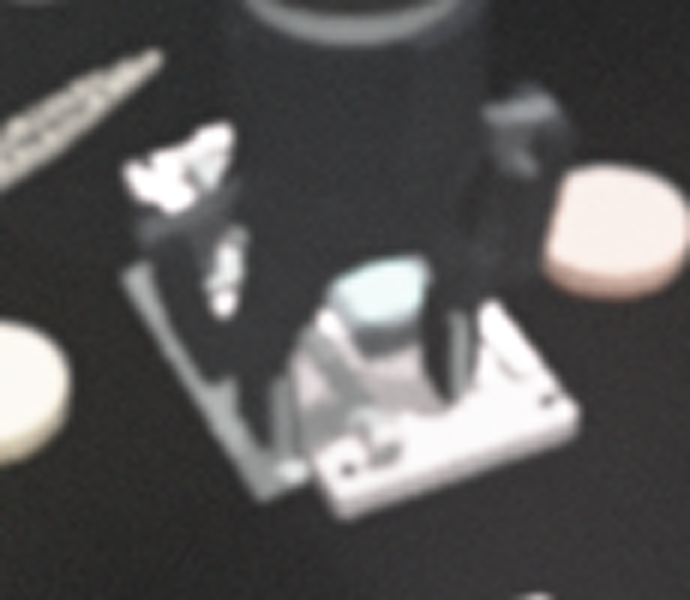

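The bar's rear corner dropped from about (262,462) to (262,495), a tilt of roughly 0.33–0.35. That agrees with 3.6 N, so the foot is clear. I will press 1.5 mm more, then slide towards the lip (stage +x is tool -x).

Request:
drive_tool(commands=[[[0.39,0,0,0.8,0,0,0.003],[0.39,0,0,1.5,0,0,0.006],[0.39,-2,0,1.5,0,0,0.006],[0.39,-5,0,1.5,0,0,0.006],[0.39,-8,0,1.5,0,0,0.006]]])

```text
t: 8.33
tcp_pos: [571.8, 41.3, 185.7]
orientation: [-3.14, -0.006, 2.989]
ft_force: [-3.7, 1.1, 3.9]
width: 52.0
```

Request:
drive_tool(commands=[[[0.39,-2,0,0,0,0,0],[0.39,-4,0,0,0,0,0],[0.39,-6,0,0,0,0,0],[0.39,-8,0,0,0,0,0],[0.39,-10,0,0,0,0,0]]])

```text
t: 8.75
tcp_pos: [582.6, 39.9, 186.1]
orientation: [-3.141, -0.004, 2.988]
ft_force: [-3.1, 1.5, 3.3]
width: 51.9
```

Request:
drive_tool(commands=[[[0.39,-2,0,0,0,0,0],[0.39,-4,0,0,0,0,0],[0.39,-6,0,0,0,0,0],[0.39,-8,0,0,0,0,0],[0.39,-10,0,0,0,0,0]]])

```text
t: 9.17
tcp_pos: [592.6, 38.4, 186.2]
orientation: [-3.141, -0.003, 2.988]
ft_force: [-3.0, 1.1, 4.0]
width: 52.1
```

```bash
python3 - <<'E'
from h import *
b=arm.grab_frame("scene")[:,:,::-1]
where()
cv2.imwrite("pics/c4.png",cv2.resize(b[160:260,235:350],None,fx=6,fy=6,interpolation=cv2.INTER_CUBIC))
E
```

```text
stage tcp [np.float64(-41.0), np.float64(32.7), np.float64(186.3)] [-3.1412e+00 -2.8000e-03  2.9884e+00] F [-2.6  0.7  4.3] w 52.6
```

View pics/c4.png

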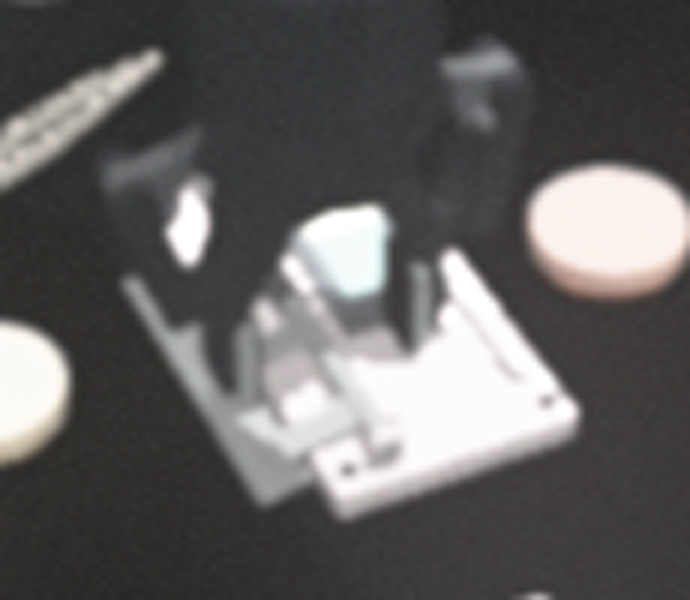

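The bar is fully down, its corner now at (265,503), and the holder is moving ahead of the right finger with the lip near (360,315). I will continue and correct the yaw slightly.

Request:
drive_tool(commands=[[[0.39,-2,0,0,0,0,-0.004],[0.39,-4,0,0,0,0,-0.008],[0.39,-6,0,0,0,0,-0.012],[0.39,-8,0,0,0,0,-0.012],[0.39,-10,0,0,0,0,-0.012]]])

```text
t: 9.63
tcp_pos: [602.6, 36.9, 186.2]
orientation: [-3.141, -0.003, 3.001]
ft_force: [-3.6, 1.2, 5.3]
width: 52.3
```

Request:
drive_tool(commands=[[[0.39,-2,0,0,0,0,0],[0.39,-4,0,0,0,0,0],[0.39,-6,0,0,0,0,0],[0.39,-8,0,0,0,0,0],[0.39,-10,0,0,0,0,0]]])

```text
t: 10.05
tcp_pos: [612.4, 35.5, 186.1]
orientation: [-3.141, -0.003, 3.0]
ft_force: [-3.6, 1.3, 4.0]
width: 52.2
```

Request:
drive_tool(commands=[[[0.39,-2,0,0,0,0,0],[0.39,-4,0,0,0,0,0],[0.39,-6,0,0,0,0,0],[0.39,-8,0,0,0,0,0],[0.39,-9,0,0,0,0,0]]])

```text
t: 10.47
tcp_pos: [621.5, 34.2, 186.1]
orientation: [-3.141, -0.003, 3.0]
ft_force: [-4.3, 1.3, 4.4]
width: 52.3
```

```bash
python3 - <<'E'
from h import *
b=arm.grab_frame("scene")[:,:,::-1]
where()
cv2.imwrite("pics/c5.png",cv2.resize(b[160:260,235:350],None,fx=6,fy=6,interpolation=cv2.INTER_CUBIC))
E
```

```text
stage tcp [np.float64(-12.2), np.float64(32.6), np.float64(186.2)] [-3.1413e+00 -2.9000e-03  3.0004e+00] F [-2.5  1.2  4.3] w 51.6
```

View pics/c5.png

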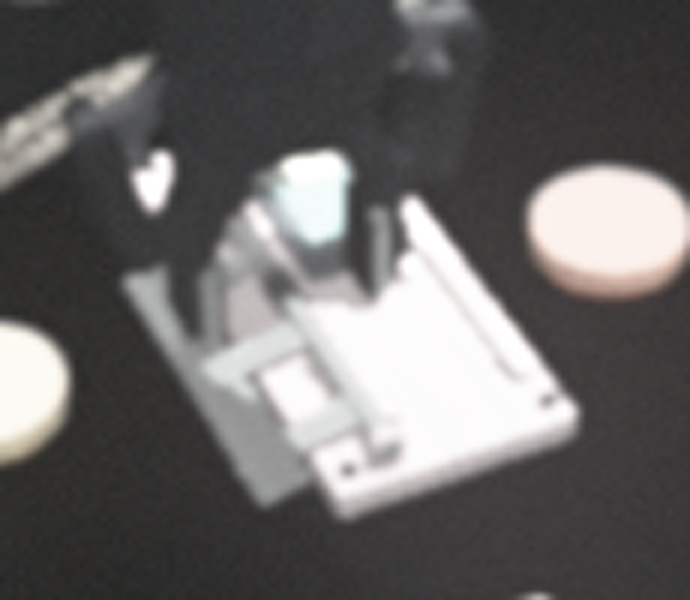

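The holder tracks the finger and the bar stays down. About 7 mm is left, so I am going slower and watching the push force.

Request:
drive_tool(commands=[[[0.39,-1,0,0,0,0,0],[0.39,-2,0,0,0,0,0],[0.39,-3,0,0,0,0,0],[0.39,-4,0,0,0,0,0],[0.39,-5,0,0,0,0,0]]])

```text
t: 10.93
tcp_pos: [626.1, 33.5, 186.1]
orientation: [-3.141, -0.003, 3.001]
ft_force: [-3.6, 1.7, 4.1]
width: 52.5
```

Request:
drive_tool(commands=[[[0.39,-0.6,0,0,0,0,0],[0.39,-1.2,0,0,0,0,0],[0.39,-1.8,0,0,0,0,0],[0.39,-2.4,0,0,0,0,0],[0.39,-2.4,0,0,0,0,0]]])

```text
t: 11.35
tcp_pos: [628.6, 33.2, 186.1]
orientation: [-3.141, -0.003, 3.0]
ft_force: [-2.0, 0.9, 4.2]
width: 52.1
```

Request:
drive_tool(commands=[[[0.39,-0.5,0,0,0,0,0],[0.39,-1,0,0,0,0,0],[0.39,-1.5,0,0,0,0,0],[0.39,-2,0,0,0,0,0],[0.39,-2,0,0,0,0,0]]])

```text
t: 11.77
tcp_pos: [630.1, 32.9, 186.0]
orientation: [-3.141, -0.004, 3.0]
ft_force: [-4.2, 3.1, 5.4]
width: 52.4
```

Request:
drive_tool(commands=[[[0.39,-0.5,0,0,0,0,0],[0.39,-1,0,0,0,0,0],[0.39,-1.5,0,0,0,0,0],[0.39,-2,0,0,0,0,0],[0.39,-2,0,0,0,0,0]]])

```text
t: 12.18
tcp_pos: [630.8, 32.8, 185.6]
orientation: [-3.141, -0.007, 3.0]
ft_force: [-9.6, 2.1, 8.8]
width: 51.9
```

```bash
python3 - <<'E'
from h import *
F=[]
for i in range(3): b=arm.grab_frame("scene")[:,:,::-1];F.append(arm.observe()["ft_force"])
where();print(np.mean(F,0).round(1))
im=cv2.resize(b[150:230,240:320],None,fx=7,fy=7,interpolation=cv2.INTER_CUBIC)
for P,c in((s2w(Q,hold(70)),(255,0,0)),(s2w(Q,[[6,-20,26],[6,20,26],[12,20,26],[12,-20,26]]),(0,0,255))):
    cv2.polylines(im,[((proj("scene",P)+.5-[240,150])*7).astype(int)],True,c,1)
cv2.imwrite("pics/c6.png",im)
E
```

```text
stage tcp [np.float64(-2.8), np.float64(32.4), np.float64(185.7)] [-3.1411 -0.0074  3.0003] F [-9.1  3.   9.2] w 52.0
[-8.8  2.4  8.8]
```

View pics/c6.png

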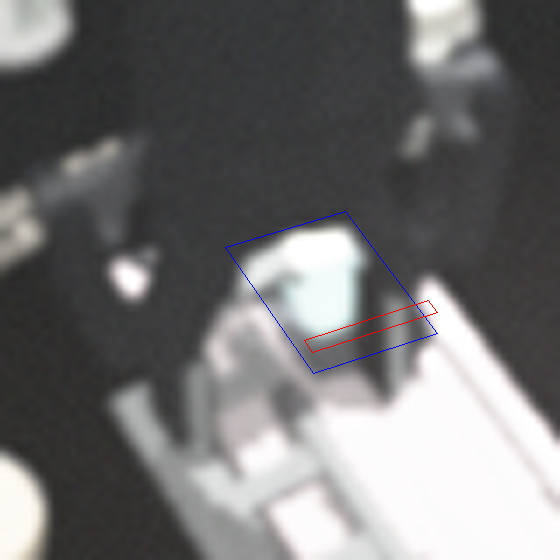

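The lip's rear edge at about (318,375) matches the predicted home position (313,373), and the push force rose to 9 N, so the holder is at the stop. I will back off the lip with the bar still down, then lift.

Request:
drive_tool(commands=[[[0.39,1.5,0,0,0,0,0],[0.39,3,0,0,0,0,0],[0.39,4.5,0,0,0,0,0],[0.39,5,0,0,0,0,0],[0.39,5,0,0,0,0,0]]])

```text
t: 12.75
tcp_pos: [628.9, 33.2, 187.0]
orientation: [-3.141, 0.001, 3.0]
ft_force: [4.0, 0.4, 3.8]
width: 52.5
```

Request:
drive_tool(commands=[[[0.39,0,0,-3,0,0,0],[0.39,0,0,-6,0,0,0],[0.39,0,0,-9,0,0,0],[0.39,0,0,-13,0,0,0],[0.39,0,0,-18,0,0,0]]])

```text
t: 13.17
tcp_pos: [626.5, 33.2, 203.5]
orientation: [-3.14, -0.006, 3.001]
ft_force: [0.1, -0.3, 0.0]
width: 52.0
```

Request:
drive_tool(commands=[[[0.39,0,0,-20,0,0,0],[0.39,0,0,-50,0,0,0],[0.39,0,0,-85,0,0,0],[0.39,0,0,-120,0,0,0],[0.39,0,0,-150,0,0,0]]])

```text
t: 13.58
tcp_pos: [627.6, 33.3, 356.3]
orientation: [-3.141, -0.004, 3.001]
ft_force: [0.2, -0.0, 0.3]
width: 52.2
```

Request:
drive_tool(commands=[[[0.39,20,-30,-20,0,0,0],[0.39,40,-60,-40,0,0,0],[0.39,60,-95,-40,0,0,0],[0.39,80,-125,-40,0,0,0],[0.39,100,-155,-40,0,0,0]]])

```text
t: 14.0
tcp_pos: [505.7, -107.0, 394.9]
orientation: [-3.141, -0.003, 3.001]
ft_force: [-0.6, 0.0, -0.2]
width: 52.1
```

```bash
python3 - <<'E'
from h import *
a=arm.grab_frame("top")[:,:,::-1];b=arm.grab_frame("scene")[:,:,::-1]
where();print(arm.observe()["t"])
draw("top",a,Q,70,(240,140,325,235),5,"pics/d1.png");draw("scene",b,Q,70,(245,165,345,255),5,"pics/d2.png")
x=cv2.imread("pics/d1.png");y=cv2.imread("pics/d2.png");x=x[:450]
c=np.hstack([x[:,:],y[:450]]);cv2.imwrite("pics/d3.png",cv2.resize(c,(800,int(450*800/c.shape[1]))))
E
```

```text
stage tcp [np.float64(-108.7), np.float64(-125.5), np.float64(394.7)] [-3.1397 -0.0058  2.996 ] F [ 0.8  0.8 -0.4] w 52.4
14.1
```

View pics/d3.png

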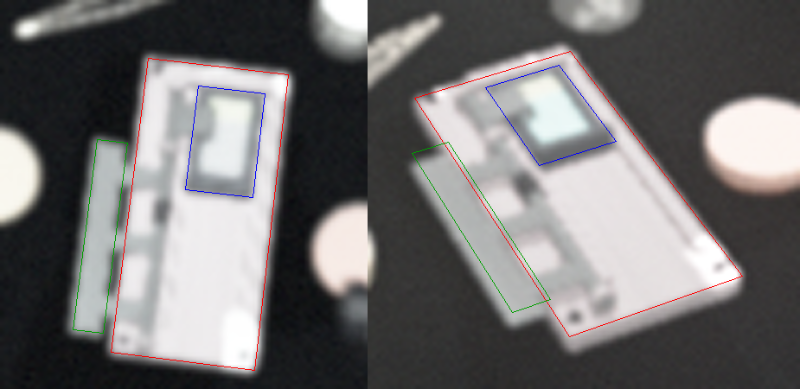

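```bash
python3 -c "
from bench import arm
print(arm.sign_off())"
```

```text
the job is handed in; nothing more can be done
None
```

The slide holder is loaded and clamped, and I handed the job in at about 14 s of the 45 s allowed. Sign-off gave no verdict.

- **Pressing:** I pressed the bar to a clip tilt of roughly 0.35, with about 4 N on the bar. The foot was clear of the holder, and I kept the bar down for the whole push.
- **Pushing:** The other fingertip moved the holder by its lip until it stalled at the end stop. The push force rose from about 3 N to 9 N there.
- **Letting go:** I backed the fingertip off the lip while the bar was still down, then lifted straight up and moved clear.

**Last checks:**
- **Position and clamp:** Overlays in both cameras put the holder at its home position, to about 1–2 mm, with the foot over it. The bar sits slightly below its empty rest position, as expected with the holder clamped.
- **Bystanders:** The dishes and tweezers that show in the last views look undisturbed. I did not measure them or check the marker, jar and tip box again. The arm touched nothing at the end.

**Problems on the way:**
- **Wrist limit:** My first approach ran the last joint into its range limit and stopped there, so I turned the wrist by half a turn and used the mirrored grasp.
- **Extra vertical force:** At the stop, the upward force on the tool also rose to about 9 N. I took this as friction against the lip. The images showed no tipping.

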